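# Rake the offcuts out from under the guard

## Robot

A 6-joint arm with a two-finger parallel gripper is mounted at the origin on a cart in front of the work surface, level with it; the furniture and walls round the work are solid. World frame = base frame: x ahead of the robot, y to its left, z up, the work surface at z = 0. Lengths are in m, angles in rad, forces in N, time in s.
With the tool pointing down it reaches from about 0.35 to 0.775 m from the base axis. Payload 7.3 kg.
Tool frame: the origin (TCP) lies midway between the tips of the shut fingers; the grasp point (between the pads) lies 19 mm behind it; z points along the fingers, y is the line along which they close (so a half turn about z gives the same grasp; the last joint's range is limited). The gripper opens to 92 mm and grips with 3 to 60 N. Pads are 19 mm wide; open, the fingers measure 130 mm over their backs; the gripper's body (75 mm by 190 mm) begins 47 mm behind the grasp point.
Start: joints at [-1.425, 0.342, 1.524, -0, 1.275, -0.146], TCP at [0.151, -0.503, 0.227] pointing down, gripper open.
Joint ranges: [-2.53, 2.53], [-0.77, 2.02], [0.04, 2.7], [-1, 4.14], [0.28, 2.66], [-3.11, 3.11]. Speed limits (rad/s): [2.57, 2.57, 3.14, 3.14, 3.14, 3.14].

## Interface

Orientations are given as [roll, pitch, yaw] about the fixed x, y, z axes, in that order (R = Rz(yaw) Ry(pitch) Rx(roll)).
In Python, from cell import monitor, vision, workorder gives the robot as it stands.
- The arm moves only by the tool move_arm, never from a script. Its argument "rows" is a list of rows, each a list of 5 numbers: the shift along the world's x, y, z in mm, then the turn about the world's z in rad, then the closure, from -1 (fully open) to 1 (shut). A call has 1 to 12 rows; each row shifts and turns the commanded pose from where the row before left it; what a row does not reach is not made up. A row lasts 1/10 s, in which the tool goes at most 50 mm and 8.59 degrees, less where a joint would pass 70% of its speed; a pose out of reach is approached as far as the arm can. A call is refused whole if a number of a shift passes 50 or a number of a turn 0.15, either way. A call with a gripper value outside its range is refused whole. The fingers move at their own pace and stop on an object; "newtons" is the grip in N (left out, the last holds). Time passes only in rows, so rows that do not move let the fingers close. It gives the time, the measured TCP pose, the force, the opening and the grip force at its end, in the units of the state.
- monitor.observe(): the state, without advancing time (a new reading comes with each control period).
- vision.read_camera(name): name is "scene" or "top" or "wrist"; returns the picture (400x640x3 uint8, red, green, blue); there is no depth.
- vision.get_calibration(name): a dict with "K" (3x3 intrinsics, pixels), "T" (4x4, takes a point from camera to world coordinates); the wrist camera has in their place "mount" (4x4, takes a point from camera to tool coordinates, whose origin is the TCP and whose axes are the flange's). Camera axes: x right, y up, looking along -z (the intrinsics and any distortion apply to the point x, -y, -z); pixel columns grow to the right and rows downward; lengths in m; the calibration is good to about 2 mm. A picture is of the moment at which its call begins: read the wrist's pose just before it. get_calibration takes no time and is no camera call.
- workorder.hand_in(): hands the job in; it is judged then, once.
The state is a dict: "time": time; "qpos": joint angles; "qvel": joint speeds; "joint_efforts": joint torques, N m; "tool_pos": TCP position; "tool_rot": TCP orientation; "contact_force": force on the tool from outside, world axes, zero at the start; "torque": the same for the moment, N m; "opening": finger opening in m; "grip_force": force on a finger pad.
Only numpy, scipy, OpenCV 4.12 (cv2) and the standard library are available. Lean on these libraries where they do the work, as an engineer would, in place of code of your own. Each camera call takes 0.05 s, during which the arm holds its last target. There are 200 camera calls.

## Task

Take the scraper rake by its neck and draw it straight out of its tunnel rest, lay it on the bench, and take it again by the far end of its handle. Reach its block under the clear guard, over and behind the graphite offcuts, and with it scrape all three off the open end of the plate into the catch tray, without touching them with the fingers. Finally lay the rake flat on the bench, clear of the plate, the tray and its rest, and let it go; leave the loose vial standing where it is.

Things in the scene. Friction and masses are not known exactly. Their poses are not given: they have to be found in the camera images.
- station: Fixed grey plate, clear guard and catch tray, one unit; turned only about z. Origin at bench height. In its frame: plate top at z = 40 mm, y = -80 (open edge) to +150 (closed); curbs 12 mm high on both long sides leave a lane x = -58 to +58. The guard covers the lane from y = 0 to 150; the tray runs from y = -80 to -190
- plate_end (a point): middle of the plate's open edge, on its top face; axes as the station's (x across the lane, +y towards the guard)
- guard_mouth (a point): middle of the guard's mouth, on the plate top; axes as the station's. Behind it (+y) the guard has clear side walls over the curbs, a back wall with its inner face at y = +146 mm, and a roof with its underside 62 mm above the plate; its highest edges are 110 mm above the bench
- tray_floor (a point): centre of the tray's inner floor, 4 mm above the bench; inner floor 128 (x) x 102 (y) mm, walls 4 mm thick, 30 mm high over the bench; axes as the station's
- rest: Fixed dark steel tunnel on the bench, turned only about z; origin under its middle. 110 mm long (y = -55 to +55), 42 mm wide (68 over its foot flanges), 45 mm high; tunnel 30 mm wide, 40 mm high, open at +y only. At the start the rake's handle lies in it, the rake flat on the bench, its axes parallel to the rest's, its origin about 160 mm along +y
- rake: Scraper rake, about 110 g. Origin under the middle of its block; x along the block, z up. Block 100 (x) x 16 (y) x 30 (z) mm, aluminium, rubber edge below. Wooden handle 18 mm wide, from the block to y = -205, at z = 14 to 30 mm; its last 14 mm reach down to z = 0 as a foot. At the start only the 97 mm of handle next to the block stick out of the rest
- rake_neck (a point): point in the handle 50 mm from the block's middle, 22 mm above the rake's underside
- rake_grip (a point): point in the handle near its far end, 175 mm from the block's middle, 22 mm above the underside; in the rest at the start. Held here, the gripper stays outside the guard while the block's middle is behind the offcuts, at station y = +124 mm
- offcut_1: loose black graphite bar offcut 24 (x) x 64 (y) x 10 (z) mm, one corner broken off, 30 g, flat on the plate under the guard; origin under its middle. The three lie side by side, roughly along the lane, in any order, wholly between station y = +15 and +110 mm at the start
- offcut_2: as offcut_1, 22 x 60 x 10 mm, also under the guard
- offcut_3: as offcut_1, 20 x 62 x 10 mm, also under the guard
- vial_1: loose glass vial with a light cap standing on the bench at the right, 27 mm diameter, 68 mm high; origin under its middle; a bystander

How it is judged:
On the way, in this order (a step that is already met when the one before it is completed fails the run):
1. the rake is out of its rest, put down on the bench and let go ((y of rake_grip in the frame of rest above 0.085 m or y of rake_grip in the frame of rest below -0.085 m or x of rake_grip in the frame of rest above 0.04 m or x of rake_grip in the frame of rest below -0.04 m) and contact force between rake and the fingers below 0.1 N and linear speed of rake below 0.02 m/s and height (world z) of rake below 0.02 m), for 0.2 s.
2. the held rake's block is under the guard, behind the offcuts (y of rake in the frame of station between 0.1 and 0.15 m and x of rake in the frame of station between -0.06 and 0.06 m and height (world z) of rake below 0.1 m and contact force between rake and the fingers above 1 N), for 0.1 s.
At the end, for the whole second after the job is handed in: All three offcuts lie at rest in the catch tray (middles inside its walls and no more than 30 mm above its floor); the rake lies flat on the bench (tilt under 0.12 rad, underside within 12 mm of the bench), outside its rest, not touching plate or tray, let go and at rest (x of offcut_1 in the frame of tray_floor between -0.064 and 0.064 m and y of offcut_1 in the frame of tray_floor between -0.054 and 0.054 m and z of each of offcut_1, offcut_2, offcut_3 in the frame of tray_floor below 0.03 m and linear speed of each of offcut_1, offcut_2, offcut_3, rake below 0.02 m/s and x of offcut_2 in the frame of tray_floor between -0.064 and 0.064 m and y of offcut_2 in the frame of tray_floor between -0.054 and 0.054 m and x of offcut_3 in the frame of tray_floor between -0.064 and 0.064 m and y of offcut_3 in the frame of tray_floor between -0.054 and 0.054 m and angle between rake's own z axis and vertical below 0.12 rad and height (world z) of rake below 0.012 m and height (world z) of rake_grip below 0.034 m and (y of rake_grip in the frame of rest above 0.085 m or y of rake_grip in the frame of rest below -0.085 m or x of rake_grip in the frame of rest above 0.04 m or x of rake_grip in the frame of rest below -0.04 m) and contact force between rake and the fingers below 0.1 N and contact force between rake and station below 0.05 N).
It fails at once if an offcut is touched by the fingers (contact force between any of offcut_1, offcut_2, offcut_3 and the fingers above 0.5 N).
It fails at once if the loose vial is knocked over or moved by more than 25 mm (distance of vial_1 from where it was at the start of the episode above 0.025 m or angle between vial_1's own z axis and vertical above 0.3 rad).
It also fails if it takes over 59 s, if anything falls off the work surface, if the arm or the gripper's body presses on something with over 40 N, if the wrist force passes 120 N, or if a joint passes its speed limit or range.

## Working session

There is one attempt and no reset: what is moved stays moved. The work goes in short steps, Python scripts to look and compute and a tool call to move; the robot and the scene stay as the last step left them, time stands still between calls to the robot, and variables do not carry over. Pictures are saved under pics/ and viewed, at most 11 in all, crops included, and the job is handed in when it is done.

Besides the shell and the picture viewer there is one more tool, called after ">>>" as name(argument=value, ...), one argument or row to a line, values as JSON. move_arm: Moves the arm, as the interface text tells. Its arguments: {"type":"object","properties":{"rows":{"type":"array","items":{"type":"array","items":{"type":"number"}}},"newtons":{"type":"number"}},"required":["rows"]}

```bash
mkdir -p pics; ls; python3 - <<'E'
from cell import monitor, vision, workorder
import cv2, numpy as np
np.set_printoptions(precision=4,suppress=True)
s=monitor.observe();print(s)
for n in ("scene","top"):
    im=vision.read_camera(n);cv2.imwrite(f"pics/{n}0.png",im[:,:,::-1]);print(n,vision.get_calibration(n))
print(vision.get_calibration("wrist"))
E
```

```text
pics
{'time': 0.0, 'qpos': array([-1.425 ,  0.3427,  1.525 ,  0.    ,  1.2754, -0.146 ]), 'qvel': array([-0.0016,  0.0013,  0.0018,  0.0025,  0.0001, -0.0011]), 'joint_efforts': array([ -0.0015, -43.1252, -24.422 ,   0.0717,   0.0562,  -0.0001]), 'tool_pos': array([ 0.151 , -0.5024,  0.2261]), 'tool_rot': array([-3.1401, -0.0002,  0.2918]), 'contact_force': array([-0.1421, -0.5758,  0.0433]), 'torque': array([ 0.0219, -0.0543,  0.0501]), 'grip_force': 0.0, 'opening': 0.09202406550848213}
scene {'K': array([[510.9878,   0.    , 317.8951],
       [  0.    , 510.9878, 206.8953],
       [  0.    ,   0.    ,   1.    ]]), 'T': array([[-0.8579,  0.1797, -0.4813, -0.0629],
       [-0.5131, -0.3477,  0.7848,  0.876 ],
       [-0.0263,  0.9202,  0.3905,  0.5737],
       [ 0.    ,  0.    ,  0.    ,  1.    ]])}
top {'K': array([[372.941 ,   0.    , 318.7483],
       [  0.    , 372.941 , 197.7588],
       [  0.    ,   0.    ,   1.    ]]), 'T': array([[-0.0071,  0.995 , -0.0992,  0.4602],
       [-0.9998, -0.0053,  0.0184, -0.1006],
       [ 0.0178,  0.0993,  0.9949,  0.9117],
       [ 0.    ,  0.    ,  0.    ,  1.    ]])}
{'K': array([[360.0432,   0.    , 314.0033],
       [  0.    , 360.0432, 199.6671],
       [  0.    ,   0.    ,   1.    ]]), 'mount': array([[ 0.0003,  0.9697,  0.2442,  0.0654],
       [ 1.    , -0.0007,  0.0016, -0.0007],
       [ 0.0017,  0.2442, -0.9697, -0.1581],
       [ 0.    ,  0.    ,  0.    ,  1.    ]])}
```

View pics/top0.png

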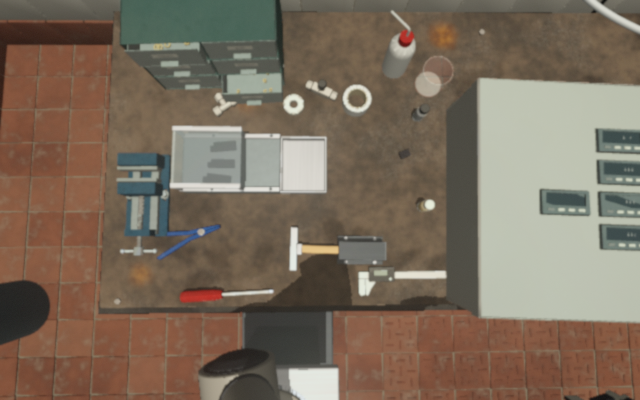

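View pics/scene0.png

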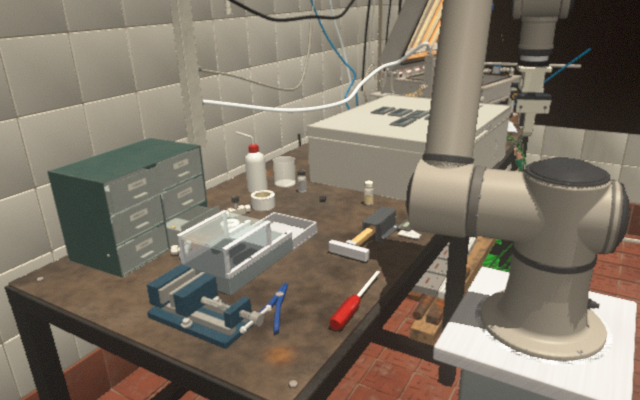

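The top view shows the station (guard at about 207,158, tray at 304,164), the rake block at (294,248), its handle running right into the rest at (362,249), and the vial at (428,205). I'll enlarge it to get accurate corners.

```bash
cat > h.py <<'E'
import cv2, numpy as np
from cell import monitor, vision, workorder
from scipy.spatial.transform import Rotation as Ro
np.set_printoptions(precision=4,suppress=True)
def cast(name,px,z,pose=None):
    c=vision.get_calibration(name);K=c["K"]
    if name=="wrist":
        P=np.eye(4);P[:3,3]=pose[0];P[:3,:3]=Ro.from_euler("xyz",pose[1]).as_matrix();T=P@c["mount"]
    else: T=c["T"]
    px=np.atleast_2d(px).astype(float)
    d=np.c_[(px[:,0]-K[0,2])/K[0,0],-(px[:,1]-K[1,2])/K[1,1],-np.ones(len(px))]@T[:3,:3].T
    o=T[:3,3];return o+d*((z-o[2])/d[:,2])[:,None]
E
python3 - <<'E'
from h import *
im=cv2.imread("pics/top0.png")
c=cv2.resize(im[115:285,165:445],None,fx=2.857,fy=2.857,interpolation=cv2.INTER_CUBIC);cv2.imwrite("pics/top0c.png",c)
for n,p,z in [("block c",(294,248),.03),("handle",(300,249),.03),("handle2",(338,250),.03),("rest c",(362,249),.045),("vial",(428,205),.068)]: print(n,cast("top",p,z))
E
```

```text
block c [[ 0.4302 -0.0581  0.03  ]]
handle [[ 0.4277 -0.0721  0.03  ]]
handle2 [[ 0.4247 -0.1612  0.03  ]]
rest c [[ 0.4272 -0.2157  0.045 ]]
vial [[ 0.5264 -0.3654  0.068 ]]
```

View pics/top0c.png

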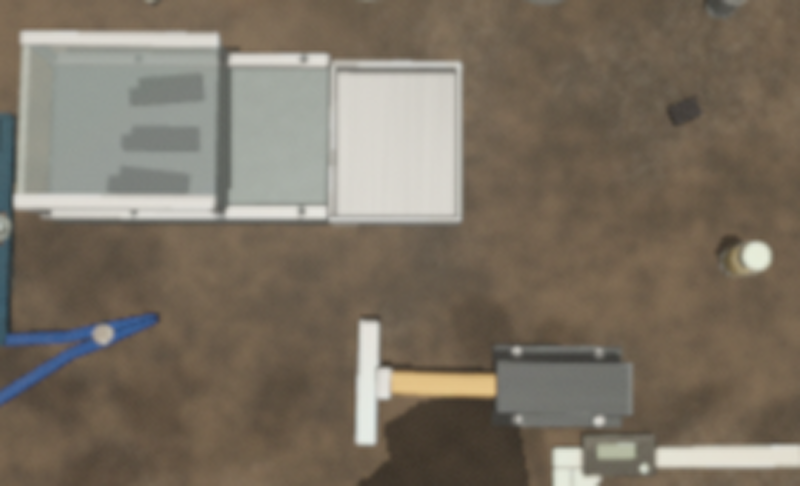

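```bash
python3 - <<'E'
from h import *
def f(n,pts,z): 
    for p in pts: print(n,p,cast("top",np.array(p)/2.857+[165,115],z)[0][:2])
f("block top",[(359,319),(380,320),(356,444),(376,445),(368,382)],.03)
f("handle",[(392,371),(392,396),(495,371.5),(495,397.5)],.03)
f("rest top",[(497,360),(632,361),(497,412),(632,415)],.045)
f("tray",[(331,62),(462,62),(462,222),(331,222)],.03)
f("curb lane edges",[(229,67),(328,67),(229,207),(328,207)],.052)
f("guard top",[(22,33),(219,33),(219,208),(15,208)],.11)
f("oc1",[(130,82),(203,74),(204,100),(130,105)],.05)
f("oc2",[(122,128),(199,127),(199,150),(122,151)],.05)
f("oc3",[(108,168),(189,174),(189,193),(108,190)],.05)
f("vial",[(756,257)],.068)
E
```

```text
block top (359, 319) [ 0.4801 -0.0503]
block top (380, 320) [ 0.4791 -0.0675]
block top (356, 444) [ 0.3785 -0.0478]
block top (376, 445) [ 0.3776 -0.0641]
block top (368, 382) [ 0.4285 -0.0576]
handle (392, 371) [ 0.4373 -0.0773]
handle (392, 396) [ 0.417  -0.0773]
handle (495, 371.5) [ 0.4363 -0.1619]
handle (495, 397.5) [ 0.4151 -0.1617]
rest top (497, 360) [ 0.4459 -0.1626]
rest top (632, 361) [ 0.4443 -0.2722]
rest top (497, 412) [ 0.4043 -0.1621]
rest top (632, 415) [ 0.401  -0.2711]
tray (331, 62) [ 0.6966 -0.0266]
tray (462, 62) [ 0.6963 -0.1372]
tray (462, 222) [ 0.5601 -0.1359]
tray (331, 222) [ 0.5607 -0.027 ]
curb lane edges (229, 67) [0.6867 0.0552]
curb lane edges (328, 67) [ 0.6865 -0.026 ]
curb lane edges (229, 207) [0.5708 0.0537]
curb lane edges (328, 207) [ 0.5704 -0.0263]
guard top (22, 33) [0.6983 0.2029]
guard top (219, 33) [0.6981 0.0527]
guard top (219, 208) [0.5626 0.0509]
guard top (15, 208) [0.5634 0.2039]
oc1 (130, 82) [0.6748 0.1363]
oc1 (203, 74) [0.6814 0.0768]
oc1 (204, 100) [0.6596 0.0756]
oc1 (130, 105) [0.6556 0.1359]
oc2 (122, 128) [0.6365 0.142 ]
oc2 (199, 127) [0.6371 0.0794]
oc2 (199, 150) [0.6181 0.0791]
oc2 (122, 151) [0.6175 0.1416]
oc3 (108, 168) [0.6035 0.1526]
oc3 (189, 174) [0.5983 0.0869]
oc3 (189, 193) [0.5827 0.0866]
oc3 (108, 190) [0.5854 0.1522]
vial (756, 257) [ 0.5265 -0.3691]
```

Measured so far:

| Item | Position |
|---|---|
| Station | origin about (0.629, 0.053), yaw about 0 |
| Rest | yaw about -0.02 |
| Rake block | (0.429, -0.0575) |
| Rake neck | about (0.427, -0.1075) |

I'll move above the neck.

>>> move_arm(
  rows=[
    [20,40,0,0.14,-1],
    [20,40,0,0.14,-1],
    [20,40,0,0.14,-1],
    [20,40,0,0.14,-1],
    [20,40,0,0.14,-1],
    [35,36,-15,0.14,-1],
    [35,36,-15,0.14,-1],
    [35,36,-15,0.14,-1],
    [35,36,-15,0.14,-1],
    [36,50,-15,0,-1],
    [0,0,0,0,-1],
    [0,0,0,0,-1],
  ],
  newtons=40,
)

```text
time: 1.3
tool_pos: [0.413, -0.1249, 0.1571]
tool_rot: [-3.14, -0.0, 1.555]
contact_force: [-0.3, -0.2, 0.0]
opening: 0.092
grip_force: 0.0
```

```bash
python3 - <<'E'
from h import *
s=monitor.observe();print(s)
im=vision.read_camera("wrist");cv2.imwrite("pics/w1.png",im[:,:,::-1])
E
```

```text
{'time': 1.3, 'qpos': array([-0.4713,  0.2511,  1.8695, -0.0004,  1.0224, -0.4556]), 'qvel': array([-0.06  , -0.0203, -0.0019, -0.0077,  0.0017, -0.0063]), 'joint_efforts': array([  1.629 , -34.1911, -20.7667,   0.2035,   0.0484,   0.1169]), 'tool_pos': array([ 0.413 , -0.1249,  0.1571]), 'tool_rot': array([-3.1401, -0.0004,  1.5552]), 'contact_force': array([-0.2916, -0.2083,  0.0462]), 'torque': array([-0.0717, -0.0216, -0.036 ]), 'grip_force': 0.0, 'opening': 0.09199758479811178}
```

View pics/w1.png

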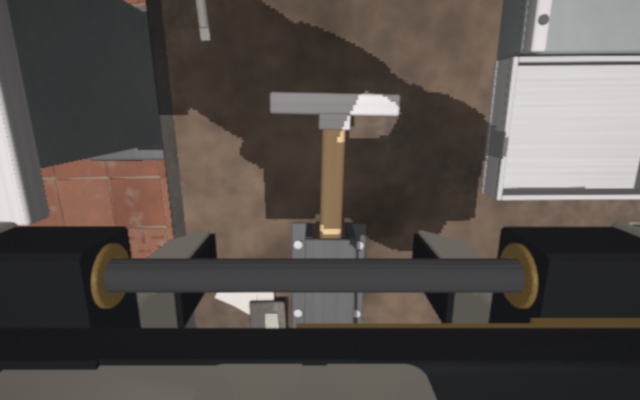

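The wrist view shows the block at rows 93–115 (columns 270–400). The handle is about 321–345 at row 130 and 320–343 at row 228.

```bash
python3 - <<'E'
from h import *
s=monitor.observe();p=(s["tool_pos"],s["tool_rot"]);print(*p)
print(cast("wrist",[(270,93),(399,95),(271,114),(399,116),(321.5,130),(345,130),(320.5,225),(343,225)],.03,p))
E
```

```text
[ 0.4128 -0.1259  0.1575] [-3.1409  0.0001  1.5529]
[[ 0.3803 -0.0472  0.03  ]
 [ 0.4785 -0.0504  0.03  ]
 [ 0.3803 -0.0627  0.03  ]
 [ 0.4792 -0.066   0.03  ]
 [ 0.4192 -0.0755  0.03  ]
 [ 0.4375 -0.0759  0.03  ]
 [ 0.4174 -0.1533  0.03  ]
 [ 0.4361 -0.1536  0.03  ]]
```

>>> move_arm(
  rows=[
    [8,10,0,0,-1],
    [7,9,-20,0,-1],
    [0,0,-40,0,-1],
    [0,0,-40,0,-1],
    [0,0,-30,0,-1],
    [0,0,-12,0,-1],
    [0,0,-5,0,-1],
    [0,0,0,0,-1],
    [0,0,0,0,-1],
  ],
)

```text
time: 2.25
tool_pos: [0.4287, -0.1077, 0.0115]
tool_rot: [3.14, 0.001, 1.551]
contact_force: [0.6, 0.9, 1.2]
opening: 0.0919
grip_force: 0.0
```

Good; lower a few mm more, then close.

>>> move_arm(
  rows=[
    [-1,0,-5,0,-1],
    [0,0,0,0,1],
    [0,0,0,0,1],
    [0,0,0,0,1],
    [0,0,0,0,1],
    [0,0,0,0,1],
    [0,0,0,0,1],
    [0,0,0,0,1],
  ],
)

```text
time: 3.05
tool_pos: [0.427, -0.107, 0.0057]
tool_rot: [3.141, 0.0, 1.552]
contact_force: [0.5, -0.7, -0.3]
opening: 0.0402
grip_force: 0.0
```

>>> move_arm(
  rows=[
    [0,0,0,0,1],
    [0,0,0,0,1],
    [0,0,0,0,1],
    [0,0,0,0,1],
    [0,0,0,0,1],
    [0,0,0,0,1],
  ],
)

```text
time: 3.65
tool_pos: [0.427, -0.107, 0.0057]
tool_rot: [3.141, 0.0, 1.552]
contact_force: [0.6, -0.1, -0.9]
opening: 0.0178
grip_force: 39.9
```

Gripped. Lift 2 mm and draw it out 140 mm along +y with the slight x drift.

>>> move_arm(
  rows=[
    [0,0,2,0,1],
    [0.2,10,0,0,1],
    [0.4,20,0,0,1],
    [0.4,20,0,0,1],
    [0.4,20,0,0,1],
    [0.4,20,0,0,1],
    [0.4,20,0,0,1],
    [0.4,20,0,0,1],
    [0.2,10,0,0,1],
    [0,0,0,0,1],
    [0,0,0,0,1],
  ],
)

```text
time: 4.75
tool_pos: [0.4298, 0.0329, 0.0077]
tool_rot: [3.141, 0.0, 1.552]
contact_force: [-0.7, -0.3, -1.5]
opening: 0.0177
grip_force: 39.9
```

>>> move_arm(
  rows=[
    [0,0,-2,0,1],
    [0,0,0,0,-0.3],
    [0,0,0,0,-0.3],
    [0,0,0,0,-0.3],
    [0,0,0,0,-0.3],
    [0,0,0,0,-0.3],
    [0,0,0,0,-0.3],
    [0,0,20,0,-0.3],
    [0,0,40,0,-0.3],
    [0,0,40,0,-0.3],
    [0,0,0,0,-0.3],
    [0,0,0,0,-0.3],
  ],
)

```text
time: 5.95
tool_pos: [0.4302, 0.033, 0.1064]
tool_rot: [3.139, 0.0, 1.552]
contact_force: [-0.1, 0.3, -0.6]
opening: 0.0595
grip_force: 0.0
```

>>> move_arm(
  rows=[
    [0,-40,0,0,-0.3],
    [-1,-40,20,0,-0.3],
    [-1,-45,20,0,-0.3],
    [0,0,0,0,-0.3],
    [0,0,0,0,-0.3],
  ],
)

```text
time: 6.45
tool_pos: [0.4271, -0.0924, 0.1446]
tool_rot: [-3.14, -0.001, 1.549]
contact_force: [-0.1, -0.2, 0.4]
opening: 0.0599
grip_force: 0.0
```

```bash
python3 - <<'E'
from h import *
s=monitor.observe();print(s["tool_pos"],s["tool_rot"],s["opening"])
im=vision.read_camera("wrist");cv2.imwrite("pics/w2.png",im[:,:,::-1])
E
```

```text
[ 0.4271 -0.0924  0.1446] [-3.1397 -0.001   1.549 ] 0.05994911007945463
```

View pics/w2.png

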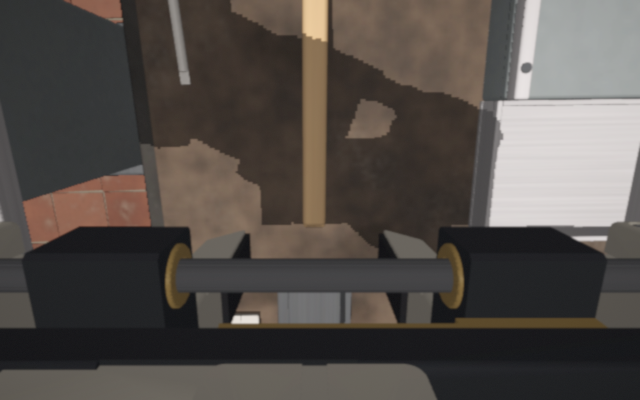

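The handle lies free on the bench with its end at about (315,226), between the open fingers.

```bash
python3 - <<'E'
from h import *
p=(np.array([.4271,-.0924,.1446]),np.array([-3.1397,-.001,1.549]))
print(cast("wrist",[(303,50),(328,50),(303,220),(326,220),(314,226)],.03,p))
E
```

```text
[[ 0.4211  0.0147  0.03  ]
 [ 0.4388  0.0143  0.03  ]
 [ 0.4175 -0.111   0.03  ]
 [ 0.4357 -0.1113  0.03  ]
 [ 0.4261 -0.1161  0.03  ]]
```

>>> move_arm(
  rows=[
    [0,1,-30,0,-0.3],
    [0,0,-45,0,-0.3],
    [0,0,-40,0,-0.3],
    [0,0,-17,0,-0.3],
    [0,0,-5,0,-0.3],
    [0,0,0,0,-0.3],
    [0,0,0,0,-0.3],
  ],
  newtons=60,
)

```text
time: 7.2
tool_pos: [0.4283, -0.0905, 0.0092]
tool_rot: [3.141, 0.0, 1.553]
contact_force: [-0.1, 0.1, -0.8]
opening: 0.0597
grip_force: 0.0
```

>>> move_arm(
  rows=[
    [-1,0,-2.5,0,-0.3],
    [0,0,0,0,1],
    [0,0,0,0,1],
    [0,0,0,0,1],
    [0,0,0,0,1],
    [0,0,0,0,1],
    [0,0,0,0,1],
    [0,0,0,0,1],
    [0,0,0,0,1],
    [0,0,0,0,1],
  ],
)

```text
time: 8.2
tool_pos: [0.4269, -0.091, 0.0062]
tool_rot: [3.141, 0.0, 1.552]
contact_force: [0.4, -0.5, 1.1]
opening: 0.0173
grip_force: 60.0
```

>>> move_arm(
  rows=[
    [0,0,0,0,1],
    [0,0,10,0,1],
    [0,0,30,0,1],
    [0,0,30,0,1],
    [0,0,10,0,1],
    [0,0,0,0.022,1],
    [0,0,0,0,1],
    [0,0,0,0,1],
  ],
)

```text
time: 9.0
tool_pos: [0.426, -0.0907, 0.085]
tool_rot: [-3.139, -0.001, 1.574]
contact_force: [-0.9, 0.3, -1.4]
opening: 0.0173
grip_force: 60.0
```

```bash
python3 - <<'E'
from h import *
s=monitor.observe();print(s)
a=vision.read_camera("wrist");b=vision.read_camera("scene")
cv2.imwrite("pics/p3.png",np.hstack([a[:300,150:550],cv2.resize(b[170:320,250:450],(400,300))])[:,:,::-1])
t=vision.read_camera("top");cv2.imwrite("pics/t3.png",t[:,:,::-1])
E
```

```text
{'time': 9.0, 'qpos': array([-0.3861,  0.3689,  1.9486,  0.    ,  0.8265, -0.3891]), 'qvel': array([ 0.0004,  0.0064, -0.005 , -0.002 ,  0.0042,  0.0034]), 'joint_efforts': array([  0.0219, -38.313 , -17.674 ,   0.1274,   0.1061,  -0.033 ]), 'tool_pos': array([ 0.426 , -0.0907,  0.085 ]), 'tool_rot': array([-3.1394, -0.0009,  1.5738]), 'contact_force': array([-0.8847,  0.3182, -1.3593]), 'torque': array([-0.115 , -0.0751,  0.0249]), 'grip_force': 59.98396575450897, 'opening': 0.017345460951521473}
```

View pics/p3.png

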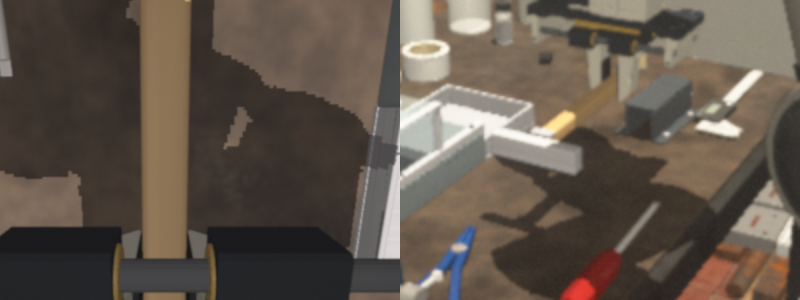

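The rake is held at its end, with the block at about (535,150) in the combined picture. I'll check how much it droops.

```bash
python3 - <<'E'
from h import *
c=vision.get_calibration("scene");T=c["T"];o=T[:3,3]
for p in [(492,133),(581,152),(492,151),(580,174)]:
    q=np.array([[250+(p[0]-400)/2,170+p[1]/2]])
    d=cast("scene",q,0)[0]-o
    print(p,o+d*(.0925-o[1])/d[1])
# wrist: handle edge width vs row
im=cv2.imread("pics/p3.png")
P=(np.array([.426,-.0907,.085]),np.array([-3.1394,-.0009,1.5738]))
for r in (20,100,200):
    row=im[r,:400].astype(int);m=np.where((row[:,2]-row[:,0]>45))[0]
    e=[(150+m.min(),r),(150+m.max(),r)];print(e,cast("wrist",e,.109,P)[:,:2].ravel())
t=cv2.imread("pics/t3.png")
hsv=cv2.cvtColor(t,cv2.COLOR_BGR2HSV);
sub=t[200:300,200:300];m=(sub.min(2)>130).astype(np.uint8)
n,l,st,ce=cv2.connectedComponentsWithStats(m);k=1+st[1:,4].argmax();print(st[k],ce[k]+200,cast("top",ce[k]+200,.1))
E
```

```text
(492, 133) [0.4726 0.0925 0.1067]
(581, 152) [0.3681 0.0925 0.1101]
(492, 151) [0.4737 0.0925 0.0856]
(580, 174) [0.3695 0.0925 0.0852]
[(np.int64(291), 20), (np.int64(338), 20)] [0.4178 0.0048 0.4338 0.0049]
[(np.int64(292), 100), (np.int64(337), 100)] [ 0.4178 -0.0215  0.434  -0.0215]
[(np.int64(293), 200), (np.int64(335), 200)] [ 0.4178 -0.0586  0.4339 -0.0585]
[  69   35   31   52 1148] [286.635 260.696] [[ 0.4056 -0.0456  0.1   ]]
```

The rake hangs level and parallel to world y, with its underside about 6 mm below the TCP. Next I'll retract, go across to the lane and check alignment before entering.

>>> move_arm(
  rows=[
    [0,-40,10,0,1],
    [0,-30,0,0,1],
    [40,0,0,0,1],
    [40,0,0,0,1],
    [40,0,0,0,1],
    [40,0,0,0,1],
    [40,0,0,0,1],
    [0,0,0,0,1],
    [0,0,0,0,1],
  ],
)

```text
time: 10.05
tool_pos: [0.6263, -0.1606, 0.0944]
tool_rot: [-3.139, -0.001, 1.575]
contact_force: [-0.4, -0.1, -1.8]
opening: 0.0177
grip_force: 60.0
```

```bash
python3 - <<'E'
from h import *
s=monitor.observe();print(s["tool_pos"],s["tool_rot"],s["contact_force"],s["torque"])
a=vision.read_camera("wrist");t=vision.read_camera("top")
cv2.imwrite("pics/p4.png",np.hstack([a[:300,100:540],cv2.resize(t[120:200,165:265],(360,300))])[:,:,::-1])
E
```

```text
[ 0.6263 -0.1606  0.0944] [-3.1389 -0.0009  1.5745] [-0.3651 -0.1462 -1.7837] [-0.1602 -0.0689 -0.0289]
```

View pics/p4.png

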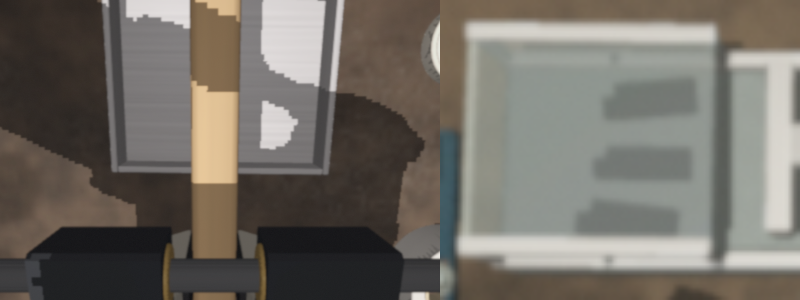

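The block sits square in front of the guard: rows 62–233 at about column 778 of the right half. The tray's outer edges are at about 112 and 328 in the left half.

```bash
python3 - <<'E'
from h import *
P=(np.array([.6263,-.1606,.0944]),np.array([-3.1389,-.0009,1.5745]))
print(cast("wrist",[(212,170),(428,172),(203,0),(443,0)],.03,P))
print(cast("wrist",[(291,200),(338,200),(290.5,10),(341,10)],.118,P))
print(cast("top",[(258.9,136.5),(258.9,182.1)],.118))
E
```

```text
[[ 0.5621 -0.1315  0.03  ]
 [ 0.697  -0.1321  0.03  ]
 [ 0.5632 -0.0353  0.03  ]
 [ 0.6976 -0.0349  0.03  ]]
[[ 0.6173 -0.1286  0.118 ]
 [ 0.6354 -0.1285  0.118 ]
 [ 0.6179 -0.0619  0.118 ]
 [ 0.6351 -0.0618  0.118 ]]
[[0.6735 0.0136 0.118 ]
 [0.5737 0.0127 0.118 ]]
```

>>> move_arm(
  rows=[
    [4,0,-14,-0.004,1],
    [0,0,-13,0,1],
    [0,0,0,0,1],
    [0,0,0,0,1],
  ],
)

```text
time: 10.55
tool_pos: [0.6301, -0.1609, 0.0683]
tool_rot: [-3.14, -0.001, 1.57]
contact_force: [0.0, -0.3, -0.4]
opening: 0.0174
grip_force: 60.0
```

>>> move_arm(
  rows=[
    [0,20,0,0,1],
    [0,20,0,0,1],
    [0,20,0,0,1],
    [0,20,0,0,1],
    [0,20,0,0,1],
    [0,20,0,0,1],
    [0,20,0,0,1],
    [0,20,0,0,1],
    [0,0,0,0,1],
    [0,0,0,0,1],
  ],
)

```text
time: 11.55
tool_pos: [0.6307, 0.0004, 0.0696]
tool_rot: [3.141, 0.0, 1.572]
contact_force: [0.1, -0.2, -1.4]
opening: 0.0173
grip_force: 60.0
```

```bash
python3 - <<'E'
from h import *
s=monitor.observe();print(s["tool_pos"],s["tool_rot"],s["contact_force"],s["torque"])
t=vision.read_camera("top");b=vision.read_camera("scene")
cv2.imwrite("pics/p5.png",np.hstack([cv2.resize(t[115:205,160:280],(400,300)),cv2.resize(b[190:310,160:320],(400,300))])[:,:,::-1])
E
```

```text
[0.6307 0.0004 0.0696] [3.1411 0.0002 1.5721] [ 0.0982 -0.2433 -1.407 ] [-0.1851 -0.1204 -0.0284]
```

View pics/p5.png

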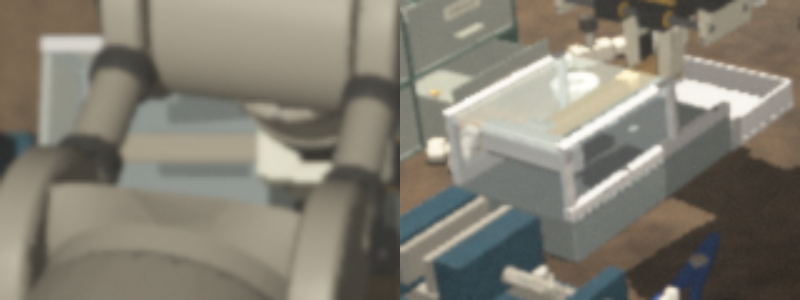

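The rake is inside the guard with no contact, so I'll lower it behind the offcuts.

>>> move_arm(
  rows=[
    [0,2,-8,0,1],
    [0,0,-8,0,1],
    [0,0,-5,0,1],
    [0,0,-2,0,1],
    [0,0,0,0,1],
    [0,0,0,0,1],
  ],
)

```text
time: 12.25
tool_pos: [0.6303, 0.0007, 0.0462]
tool_rot: [-3.141, 0.0, 1.569]
contact_force: [-4.6, -0.5, 4.3]
opening: 0.0171
grip_force: 60.0
```

>>> move_arm(
  rows=[
    [-3,0,0,0,1],
    [0,0,0,0,1],
  ],
)

```text
time: 12.45
tool_pos: [0.6281, 0.0008, 0.0462]
tool_rot: [3.14, 0.0, 1.569]
contact_force: [0.2, -1.7, 1.2]
opening: 0.0177
grip_force: 60.0
```

>>> move_arm(
  rows=[
    [0,-6,-0.5,0,1],
    [0,-12,0,0,1],
    [0,-12,0,0,1],
    [0,-12,0,0,1],
    [0,-12,0,0,1],
    [0,-12,0,0,1],
    [0,-12,0,0,1],
    [0,-12,0,0,1],
    [0,-12,0,0,1],
    [0,0,0,0,1],
  ],
)

```text
time: 13.45
tool_pos: [0.6279, -0.1032, 0.0457]
tool_rot: [3.141, 0.001, 1.568]
contact_force: [0.4, -1.2, -0.2]
opening: 0.0173
grip_force: 60.0
```

>>> move_arm(
  rows=[
    [0,-12,0,0,1],
    [0,-12,0,0,1],
    [0,-12,0,0,1],
    [0,-12,0,0,1],
    [0,-12,0,0,1],
    [0,-12,0,0,1],
    [0,-12,0,0,1],
    [0,-12,0,0,1],
    [0,-12,0,0,1],
    [0,-4,0,0,1],
    [0,0,0,0,1],
    [0,0,0,0,1],
  ],
)

```text
time: 14.65
tool_pos: [0.6277, -0.2129, 0.0455]
tool_rot: [-3.141, -0.0, 1.57]
contact_force: [0.3, 0.1, -1.6]
opening: 0.0172
grip_force: 60.0
```

```bash
python3 - <<'E'
from h import *
s=monitor.observe();print(s["tool_pos"],s["tool_rot"],s["contact_force"],s["torque"])
a=vision.read_camera("wrist");t=vision.read_camera("top");b=vision.read_camera("scene")
cv2.imwrite("pics/p6.png",np.hstack([a[:300,100:500],cv2.resize(b[190:310,180:340],(400,300))])[:,:,::-1])
E
```

```text
[ 0.6277 -0.2129  0.0455] [-3.1414 -0.0001  1.5698] [ 0.2814  0.1316 -1.5749] [-0.1386 -0.114  -0.0026]
```

View pics/p6.png

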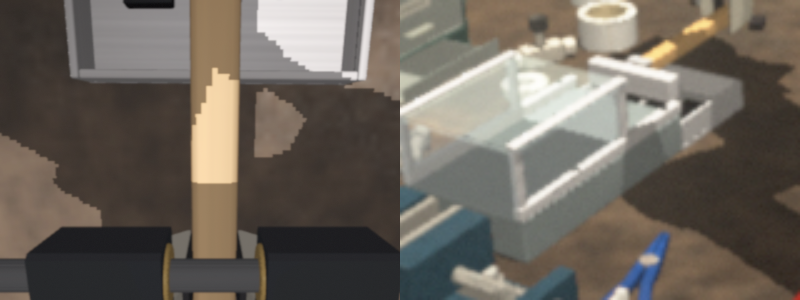

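The plate is clear, and at least one offcut shows in the tray at (150,3). I'll lift, carry the rake over towards the base, then check all three.

>>> move_arm(
  rows=[
    [0,0,15,0,1],
    [0,0,30,0,1],
    [0,0,10,0,1],
    [-40,0,0,0,1],
    [-40,0,0,0,1],
    [-40,20,0,0,1],
    [-40,40,0,0,1],
    [-40,40,0,0,1],
    [0,20,0,0,1],
    [0,0,0,0,1],
    [0,0,0,0,1],
  ],
)

```text
time: 15.9
tool_pos: [0.4381, -0.1026, 0.1015]
tool_rot: [3.139, 0.001, 1.571]
contact_force: [0.4, 0.3, -0.5]
opening: 0.0178
grip_force: 60.0
```

```bash
python3 - <<'E'
from h import *
s=monitor.observe();print(s["tool_pos"],s["tool_rot"],s["contact_force"])
t=vision.read_camera("top");b=vision.read_camera("scene")
cv2.imwrite("pics/p7.png",np.hstack([cv2.resize(t[115:285,170:340],(400,400)),cv2.resize(b[180:340,180:340],(400,400))])[:,:,::-1])
E
```

```text
[ 0.4381 -0.1026  0.1015] [3.1392 0.0012 1.571 ] [ 0.4081  0.2903 -0.5018]
```

View pics/p7.png

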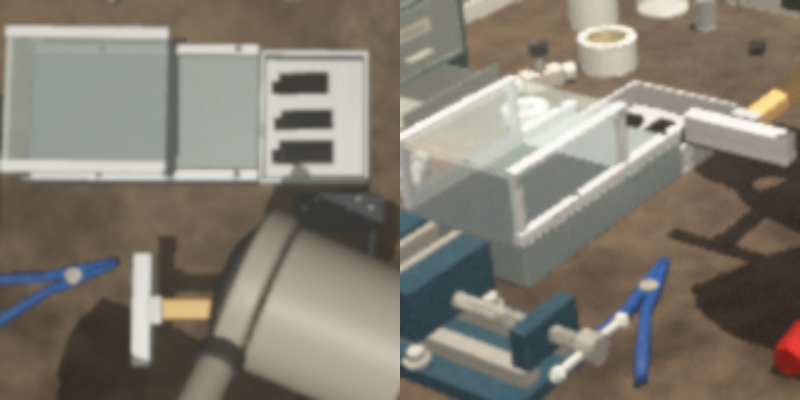

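All three offcuts lie flat in the tray. Now lay the rake down on the clear bench spot.

>>> move_arm(
  rows=[
    [-8,6,-20,0,1],
    [0,0,-30,0,1],
    [0,0,-25,0,1],
    [0,0,-12,0,1],
    [0,0,-5,0,1],
    [0,0,0,0,1],
    [0,0,0,0,1],
  ],
)

```text
time: 16.7
tool_pos: [0.4298, -0.0968, 0.0091]
tool_rot: [3.14, 0.0, 1.569]
contact_force: [0.7, 0.4, -0.8]
opening: 0.0172
grip_force: 60.0
```

>>> move_arm(
  rows=[
    [0,0,-2.5,0,1],
    [0,0,0,0,1],
    [0,0,0,0,-0.3],
    [0,0,0,0,-0.3],
    [0,0,0,0,-0.3],
    [0,0,0,0,-0.3],
    [0,0,0,0,-0.3],
    [0,0,0,0,-0.3],
    [0,0,20,0,-0.3],
    [0,0,40,0,-0.3],
    [0,0,40,0,-0.3],
    [0,0,0,0,-0.3],
  ],
)

```text
time: 17.9
tool_pos: [0.4319, -0.0974, 0.1105]
tool_rot: [3.133, 0.004, 1.57]
contact_force: [0.1, -0.5, 0.4]
opening: 0.0598
grip_force: 0.0
```

```bash
python3 - <<'E'
from h import *
s=monitor.observe();print(s["tool_pos"],s["opening"],s["grip_force"])
p=(s["tool_pos"],s["tool_rot"]);a=vision.read_camera("wrist");cv2.imwrite("pics/w8.png",a[:,:,::-1])
hsv=cv2.cvtColor(a,cv2.COLOR_RGB2HSV)
for r in (20,120,200):
    row=hsv[r,200:430];m=200+np.where((row[:,0]>8)&(row[:,0]<24)&(row[:,1]>95))[0];print(r,m.min(),m.max(),cast("wrist",[(m.min(),r),(m.max(),r)],.03,p)[:,:2].ravel())
E
```

```text
[ 0.4319 -0.0974  0.1105] 0.05980024475475591 0.0
20 324 324 [0.4385 0.021  0.4385 0.021 ]
120 297 322 [ 0.4215 -0.0382  0.4376 -0.0382]
200 297 321 [ 0.4208 -0.0916  0.4372 -0.0916]
```

View pics/w8.png

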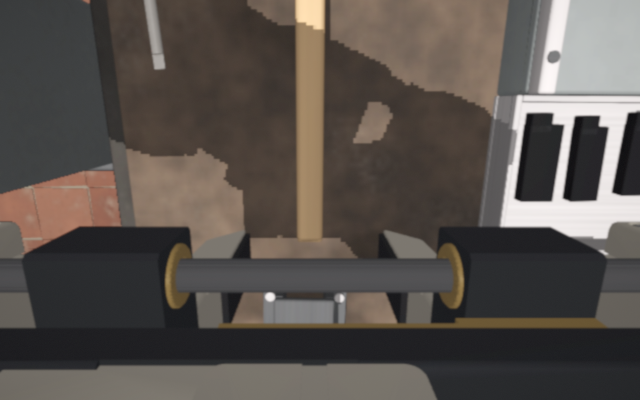

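The rake lies flat and released, with its end at about (310,237), clear of the rest. The three offcuts are in the tray at about (540,160), (587,160) and (630,155).

```bash
python3 -c "
from cell import workorder
print(workorder.hand_in())"
```

```text
the job is handed in; nothing more can be done
None
```

I handed the job in at about 18 s: all three offcuts lie in the catch tray and the rake is flat on the bench, let go and clear of the plate, tray and rest; the arm stayed well away from the vial, though I did not re-check it on camera, and hand-in returned no verdict.

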